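# Lay two breakfast trays

## Robot

A 6-joint arm with a two-finger parallel gripper is mounted at the origin on the work surface. World frame = base frame: x ahead of the robot, y to its left, z up, the work surface at z = 0. Lengths are in mm, angles in rad, forces in N, time in s.
With the tool pointing down it reaches from about 275 to 750 mm from the base axis. Payload 10.2 kg.
Tool frame: the origin (TCP) lies midway between the tips of the shut fingers; the grasp point (between the pads) lies 19 mm behind it; z points along the fingers, y is the line along which they close (so a half turn about z gives the same grasp; the last joint's range is limited). The gripper opens to 85 mm and grips with 20 to 120 N. Pads are 22 mm wide; open, the fingers measure 114 mm over their backs; the gripper's body (76 mm by 85 mm) begins 54 mm behind the grasp point. The pads swing forward as they close: fully open they stand 13 mm farther back than shut.
Start: joints at [1.032, 0.313, 1.498, -0, 1.331, -0.223], TCP at [163.066, 499.04, 231.294] pointing down, gripper open.
Joint ranges: [-2.94, 2.94], [-0.97, 2.17], [0.19, 2.56], [-1.23, 4.37], [0.02, 3.11], [-2.88, 2.88]. Speed limits (rad/s): [2.39, 2.39, 3.01, 3.14, 3.14, 3.14].

## Interface

Orientations are given as a unit quaternion [w, x, y, z].
In Python, from rig import sense, capture, finish_job, find_in, place_of gives the robot as it stands. The module is installed in compiled form; this text tells all that it offers.
- The arm moves only by the shell command python3 -m jog 'ROWS' [FORCE]. ROWS is JSON, a list of rows, each an object of numbers: "tx", "ty", "tz": the shift along the tool's x, y, z in mm; "ax", "ay", "az": the turn, a rotation vector about the tool's x, y, z in rad; "jaw": the closure, from -1 (fully open) to 1 (shut), so that 0 is half open. In form: [{"tx": .., "ty": .., "tz": .., "ax": .., "ay": .., "az": .., "jaw": ..}, ...]. A call has 1 to 5 rows; each row shifts and turns the commanded pose from where the row before left it, along the tool's axes as they then stand; what a row does not reach is not made up. A row lasts 1/8 s, in which the tool goes at most 62.5 mm and 10.7 degrees, less where a joint would pass 70% of its speed; a pose out of reach is approached as far as the arm can. A call with a gripper value outside its range is refused whole. The fingers move at their own pace and stop on an object; FORCE is the grip in N (left out, the last holds). Time passes only in rows, so rows that do not move let the fingers close. It gives the time, the measured TCP pose, the force, the opening and the grip force at its end, in the units of the state.
- sense(): the state, without advancing time (a new reading comes with each control period).
- capture(name): name is "scene" or "top"; returns a dict with "color" (400x640x3 uint8, red, green, blue), "depth" (400x640 float32, mm along the optical axis (not along the pixel's ray), 0 where there is no reading), "fx", "fy", "cx", "cy" (pixels), "camera_from_world" (4x4, takes a point from world to camera coordinates). Camera axes: x right, y up, looking along -z (the intrinsics and any distortion apply to the point x, -y, -z); pixel columns grow to the right and rows downward; lengths in mm; the calibration is good to about 2 mm. A picture is of the moment at which its call begins.
- finish_job(): hands the job in; it is judged then, once.
Trained networks look in the newest picture that a camera, given by its name, has taken for a name from the list of things; names that differ only in an ending like _2 or _b are one class to them, and where a whole thing is asked for, a point or a joint stands for the part that bears it (a point fixed in the world has none). Each returns a list of dicts, best first, with "conf" (0 to 1); they miss things now and then, are a little off and sometimes report something else, mostly with a low value. They report only what shows in the picture. A call takes as long as a camera call. They do not tell look-alikes from the thing itself.
- find_in(query, camera): "centre" ([column, row] in pixels, amid what is visible of it).
- place_of(query, camera): "centre" ([column, row] in pixels: a listed point, or the origin of a listed thing).
The state is a dict: "time_s": time; "joints": joint angles; "dq": joint speeds; "tau": joint torques, N m; "eef_pos": TCP position; "ee_rot": TCP orientation; "force": force on the tool from outside, world axes, zero at the start; "wrist_torque": the same for the moment, N m; "grip_width": opening from 0.0 (shut) to 1.0 (fully open); "grip_force": force on a finger pad.
Only numpy, scipy, OpenCV 4.12 (cv2) and the standard library are available. Lean on these libraries where they do the work, as an engineer would, in place of code of your own. Each camera call takes 0.05 s, during which the arm holds its last target. There are 200 camera calls.

## Task

Lay the two breakfast trays from the things standing about on the counter: on the oak tray the white beaker goes on the cork and the honey jar on the white tile; on the blue tray the green beaker goes on the cork, the pepper mill on the black slate and the salt shaker on the white tile. Stand each one upright in the middle of its inlay, wholly on it, and let go. Leave the red jam jar where it is.

Things in the scene. Friction and masses are not known exactly. Their poses are not given: they have to be found in the camera images.
- white_beaker: White ceramic beaker without handle, open at the top, 60 mm diameter, straight sides, 80 mm high, wall 4 mm, about 0.17 kg. Loose, upright; origin at the centre of its underside, z up; round, so its yaw means nothing. 
- green_beaker: Sage-green ceramic beaker without handle, open at the top, otherwise like the white one: 60 mm diameter, straight sides, 80 mm high, wall 4 mm, about 0.17 kg. Loose, upright; origin at the centre of its underside, z up; round, so its yaw means nothing. 
- honey_jar: Closed amber honey jar with a pale wooden lid, 56 mm diameter (lid 55 mm), straight sides, 73 mm high, about 0.22 kg. Loose, upright; origin at the centre of its underside, z up; round, so its yaw means nothing. 
- pepper_mill: Dark wooden pepper mill, body 44 mm diameter and straight up to 66 mm, then a narrow 28 mm steel neck and a wooden head of 40 mm diameter from 72 mm to 86 mm; a small steel ball on top, 91 mm in all; about 0.12 kg. Loose, upright; origin at the centre of its underside, z up; round, so its yaw means nothing. 
- salt_shaker: Blue ceramic salt shaker with a steel cap, 44 mm diameter, straight sides up to 56 mm, cap 43 mm diameter up to 72 mm, about 0.13 kg. Loose, upright; origin at the centre of its underside, z up; round, so its yaw means nothing. 
- oak_tray: Pale oak tray. Fixed, 280 x 120 mm, origin at the centre of its underside, x along its long side, z up; floor 6 mm thick, rim 6 mm thick, 18 mm high. Inlays level with the floor, all at y = 0: round cork, 84 mm diameter, at x = +60 mm, and square white tile, 80 mm side, at x = -60 mm.
- blue_tray: Grey-blue tray. Fixed, 280 x 120 mm, origin at the centre of its underside, x along its long side, z up; floor 6 mm thick, rim 6 mm thick, 18 mm high. Inlays level with the floor, all at y = 0: round cork, 84 mm diameter, at x = +85 mm, square black slate, 68 mm side, at x = 0, and square white tile, 68 mm side, at x = -80 mm.
- jam_jar: Closed dark red jam jar with a white lid, 56 mm diameter, 73 mm high, stands among the stock and is not wanted. Loose, upright; origin at the centre of its underside, z up; round, so its yaw means nothing. 
Things that resemble listed ones, but are neither listed nor needed, are in the scene too. Leave any pink, purple or turquoise look-alike of the honey_jar alone.

How it is judged:
By the outcome, as a careful person would: the job done as asked, in the order asked, and still so for the second after the job is handed in, with the robot touching nothing.
It also fails if it takes over 136 s, if anything falls off the work surface, if the arm or the gripper's body presses on something with over 40 N, if the wrist force passes 120 N, or if a joint passes its speed limit or range.

## Working session

There is one attempt and no reset: what is moved stays moved. The work goes in short steps, Python scripts to look and compute and a shell command to move; the robot and the scene stay as the last step left them, time stands still between calls to the robot, and variables do not carry over. Pictures are saved under pics/ and viewed, at most 14 in all, crops included, and the job is handed in when it is done.

```bash
mkdir -p pics; cat > h.py <<'E'
import numpy as np, cv2
from rig import sense, capture, find_in, place_of
def world(c,u,v,d):
    p=np.array([(u-c["cx"])/c["fx"]*d,-(v-c["cy"])/c["fy"]*d,-d,1.])
    return (np.linalg.inv(c["camera_from_world"])@p)[:3]
def plane(c,u,v,z):
    M=np.linalg.inv(c["camera_from_world"]);o=M[:3,3];r=world(c,u,v,1.)-o
    return o+r*(z-o[2])/r[2]
N=["white_beaker","green_beaker","honey_jar","pepper_mill","salt_shaker","jam_jar","oak_tray","blue_tray"]
E
python3 - <<'E'
from h import *
print(sense())
for n in ["scene","top"]:
    c=capture(n); cv2.imwrite(f"pics/{n}0.png",c["color"][:,:,::-1]); np.savez(f"{n}0.npz",**c)
    print(n,np.linalg.inv(c["camera_from_world"]).round(2).tolist(),c["fx"],[k for k in c])
    for q in N:
        for r in find_in(q,n)[:4]:
            if r["conf"]<.2: continue
            u,v=r["centre"];d=c["depth"][int(v),int(u)]
            print(q,round(r["conf"],2),[round(u),round(v)],world(c,u,v,d).round() if d else None)
E
```

```text
{'time_s': 0.0, 'joints': array([ 1.03162145e+00,  3.13426514e-01,  1.49840478e+00, -2.53557064e-05,
        1.33100937e+00, -2.23412789e-01]), 'dq': array([ 2.85726617e-04, -5.92989894e-04,  3.99797273e-05,  5.84925580e-05,
       -2.44117319e-03, -1.14612022e-03]), 'tau': array([ 2.97016859e-04, -4.12268937e+01, -2.59743226e+01, -1.73308385e-04,
        3.99286626e-03, -3.21708023e-05]), 'eef_pos': array([162.92690662, 498.81687929, 230.75925535]), 'ee_rot': array([-2.20776360e-04,  1.57222949e-01,  9.87562937e-01, -5.83772236e-04]), 'force': array([-0.26065485, -0.32294801,  0.03183358]), 'wrist_torque': array([ 0.0189035 ,  0.02764236, -0.01435389]), 'grip_force': 0.0, 'grip_width': 1.0007420712597423}
scene [[0.52, -0.7, 0.49, 1033.1], [0.86, 0.42, -0.31, -351.67], [0.01, 0.58, 0.82, 986.16], [0.0, 0.0, 0.0, 1.0]] 423.81576810822435 ['color', 'depth', 'fx', 'fy', 'cx', 'cy', 'camera_from_world']
white_beaker 0.55 [238, 290] [ 600. -285.    6.]
white_beaker 0.41 [438, 147] [516. 409.  50.]
green_beaker 0.77 [170, 282] [ 496. -420.    8.]
honey_jar 0.93 [195, 225] [ 420. -307.   7
[... 443 characters left out ...]
0, -0.02, -0.0, 4.18], [-0.0, 0.08, 1.0, 1282.97], [0.0, 0.0, 0.0, 1.0]] 403.54245042799687 ['color', 'depth', 'fx', 'fy', 'cx', 'cy', 'camera_from_world']
white_beaker 0.76 [409, 155] [ 613. -298.    9.]
green_beaker 0.87 [450, 179] [ 530. -426.    6.]
honey_jar 0.94 [451, 217] [ 407. -399.   77.]
honey_jar 0.77 [398, 250] [ 312. -238.   71.]
honey_jar 0.65 [415, 219] [ 403. -292.   74.]
honey_jar 0.65 [413, 188] [ 496. -292.   73.]
pepper_mill 0.69 [452, 180] [ 527. -433.    8.]
pepper_mill 0.53 [221, 156] [606. 284.  86.]
salt_shaker 0.6 [181, 196] [491. 411.  68.]
jam_jar 0.84 [222, 234] [371. 286.  75.]
oak_tray 0.85 [275, 172] [567. 131.   6.]
blue_tray 0.74 [347, 181] [533. -99.   6.]
```

View pics/scene0.png

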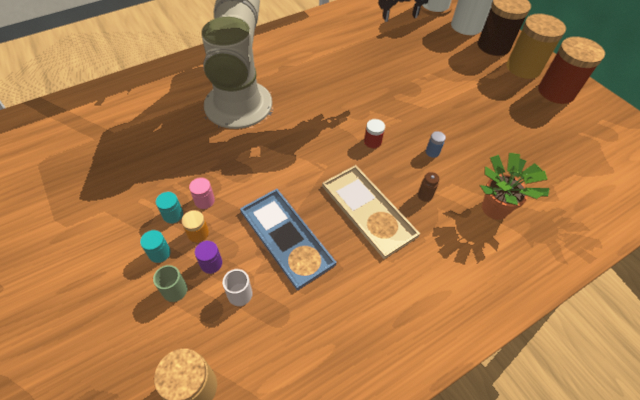

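View pics/top0.png

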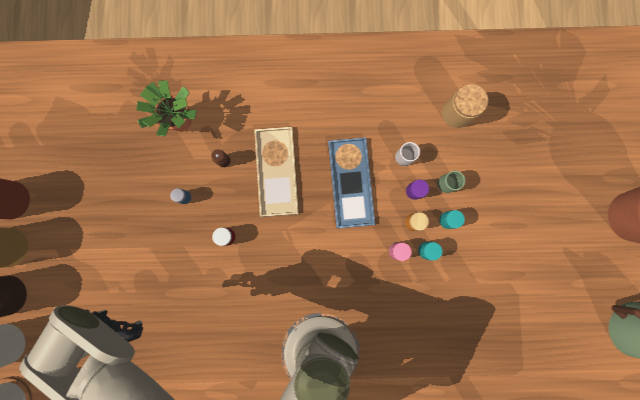

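The scene view shows the honey jar (amber) at (195,225), green beaker (170,283), white beaker (237,287), mill (428,186), shaker (436,144), jam jar (374,133). The top view shows the same things at (418,221), (453,181), (408,154), (221,157) and (180,196); the trays are at (277,172) and (351,183). Next I measure from both depth views.

```bash
cat >> h.py <<'E'
def cloud(c):
    v,u=np.mgrid[0:400,0:640];d=c["depth"];p=np.stack([(u-c["cx"])/c["fx"]*d,-(v-c["cy"])/c["fy"]*d,-d,np.ones_like(d)],-1)
    return (p@np.linalg.inv(c["camera_from_world"]).T)[...,:3]
E
python3 - <<'E'
from h import *
A={"white":(613,-298),"green":(525,-428),"honey":(403,-292),"mill":(606,284),"salt":(491,411),"purple":(496,-292),"turqA":(407,-399),"turqB":(320,-330),"pink":(315,-238),"jam":(371,286)}
from scipy.optimize import least_squares
for n in ["scene","top"]:
    c=np.load(n+"0.npz"); P=cloud(c); hsv=cv2.cvtColor(c["color"],cv2.COLOR_RGB2HSV)
    print(n,"table z",np.median(P[...,2][(abs(P[...,0]-450)<30)&(abs(P[...,1]-20)<15)]))
    for k,(x,y) in A.items():
        m=(np.hypot(P[...,0]-x,P[...,1]-y)<50)&(P[...,2]>25)&(P[...,2]<130)&(c["depth"]>0)
        Q=P[m]; z=np.percentile(Q[:,2],97); T=Q[Q[:,2]>z-8]
        ce,r=cv2.minEnclosingCircle(T[:,:2].astype(np.float32))
        print(k,"top z %.0f"%z,"top circle",np.round(ce),"r %.0f"%r, "mean",T[:,:2].mean(0).round(), len(T))
    # trays and inlays
    for t,(x,y) in {"oak":(567,131),"blue":(533,-99)}.items():
        m=(abs(P[...,0]-x)<160)&(abs(P[...,1]-y)<85)&(P[...,2]>11.5)&(P[...,2]<26)
        (cx,cy),s,a=cv2.minAreaRect(P[m][:,:2].astype(np.float32)); print(t,"rim rect",round(cx),round(cy),np.round(s),round(a,1),"z",np.percentile(P[m][:,2],90).round(1),m.sum())
        m=(abs(P[...,0]-x)<150)&(abs(P[...,1]-y)<75)&(P[...,2]<14)
        h,s_,v_=[hsv[...,i] for i in range(3)]
        for nm,mm in {"cork":(h<18)&(s_>85)&(v_>150),"white":(s_<32)&(v_>160),"black":(v_<75)}.items():
            M=(m&mm).astype(np.uint8)
            k,L,S,C=cv2.connectedComponentsWithStats(M)
            for i in range(1,k):
                if S[i,4]>150:
                    q=P[L==i]; print("  ",nm,S[i,4],q.mean(0).round(1),np.ptp(q,0).round()[:2])
E
```

```text
scene table z 0.393623327016428
white top z 82 top circle [ 609. -286.] r 31 mean [ 610. -286.] 179
green top z 82 top circle [ 520. -418.] r 31 mean [ 520. -417.] 185
honey top z 76 top circle [ 400. -308.] r 28 mean [ 401. -308.] 327
mill top z 90 top circle [611. 294.] r 21 mean [612. 292.] 143
salt top z 75 top circle [498. 421.] r 23 mean [497. 418.] 131
purple top z 77 top circle [ 499. -313.] r 28 mean [ 500. -313.] 376
turqA top z 76 top circle [ 404. -414.] r 28 mean [ 405. -415.] 364
turqB top z 76 top circle [ 310. -343.] r 28 mean [ 311. -344.] 306
pink top z 76 top circle [ 310. -250.] r 29 mean [ 312. -252.] 285
jam top z 77 top circle [367. 282.] r 30 mean [369. 284.] 203
oak rim rect 570 125 [282. 123.] 3.3 z 20.7 840
   cork 235 [519.4 200.    1.1] [264.  17.]
   cork 623 [629.6 130.9   7.9] [82. 85.]
   white 607 [510.2 124.1   7.7] [81. 82.]
blue rim rect 528 -112 [284. 122.] 4.0 z 20.7 867
   cork 938 [563.4 -53.1   1. ] [299. 149.]
   cork 664 [ 612.3 -105.4    7.8] [81. 84.]
   white 560 [ 448.8 -116.     7.6] [75. 73.]
   black 520 [ 529.2 -110.6    7.6] [69. 6
[... 516 characters left out ...]
top circle [ 308. -340.] r 27 mean [ 308. -340.] 255
pink top z 78 top circle [ 309. -247.] r 27 mean [ 308. -248.] 251
jam top z 77 top circle [366. 289.] r 27 mean [367. 289.] 251
oak rim rect 569 129 [280. 121.] 2.9 z 21.0 601
   cork 558 [628.8 131.4   7. ] [85. 87.]
   cork 455 [481.7 175.    0.6] [192. 149.]
   white 583 [509.2 124.9   7. ] [79. 79.]
blue rim rect 528 -109 [280. 121.] 3.9 z 21.2 608
   cork 288 [ 6.48e+02 -6.21e+01  3.00e-01] [106. 150.]
   cork 501 [ 612.4 -103.9    7.2] [80. 77.]
   cork 178 [531.2 -35.4   0.6] [76. 26.]
   cork 294 [ 4.296e+02 -3.920e+01  4.000e-01] [96. 32.]
   white 485 [ 448.  -115.7    7.4] [72. 72.]
   black 406 [ 527.9 -110.1    7. ] [67. 66.]
```

Both views agree to within about 5 mm, and the heights match the text: beakers about 82, jars about 76, mill 91, inlays about 7. First I align the tool with the world (tx = -X, ty = +Y, tz = -Z), then go above the white beaker at (609,-284).

```bash
python3 -m jog '[{"az":-0.158,"jaw":-1},{"az":-0.158,"jaw":-1},{"tx":-29.7,"ty":-52.2,"tz":5,"jaw":-1},{"tx":-29.7,"ty":-52.2,"tz":5,"jaw":-1},{"tx":-29.7,"ty":-52.2,"tz":5,"jaw":-1}]' 40; python3 -m jog '[{"tx":-29.7,"ty":-52.2,"tz":5,"jaw":-1},{"tx":-29.7,"ty":-52.2,"tz":5,"jaw":-1},{"tx":-29.7,"ty":-52.2,"tz":5,"jaw":-1},{"tx":-29.7,"ty":-52.2,"tz":5,"jaw":-1},{"tx":-29.7,"ty":-52.2,"tz":5,"jaw":-1}]'
```

```text
schema error: expected keys tx, ty, tz, ax, ay, az, jaw
schema error: expected keys tx, ty, tz, ax, ay, az, jaw
```

```bash
python3 -m jog '[{"tx":0,"ty":0,"tz":0,"ax":0,"ay":0,"az":-0.158,"jaw":-1},{"tx":0,"ty":0,"tz":0,"ax":0,"ay":0,"az":-0.158,"jaw":-1},{"tx":-29.7,"ty":-52.2,"tz":5,"ax":0,"ay":0,"az":0,"jaw":-1},{"tx":-29.7,"ty":-52.2,"tz":5,"ax":0,"ay":0,"az":0,"jaw":-1},{"tx":-29.7,"ty":-52.2,"tz":5,"ax":0,"ay":0,"az":0,"jaw":-1}]' 40; python3 -m jog '[{"tx":-29.7,"ty":-52.2,"tz":5,"ax":0,"ay":0,"az":0,"jaw":-1},{"tx":-29.7,"ty":-52.2,"tz":5,"ax":0,"ay":0,"az":0,"jaw":-1},{"tx":-29.7,"ty":-52.2,"tz":5,"ax":0,"ay":0,"az":0,"jaw":-1},{"tx":-29.7,"ty":-52.2,"tz":5,"ax":0,"ay":0,"az":0,"jaw":-1},{"tx":-29.7,"ty":-52.2,"tz":5,"ax":0,"ay":0,"az":0,"jaw":-1}]'
```

```text
time_s: 1.52
eef_pos: [252.7, 340.9, 216.2]
ee_rot: [0.0, -0.0, 1.0, 0.0]
force: [1.2, 0.3, -0.2]
grip_width: 0.999
grip_force: 0.0
time_s: 2.15
eef_pos: [401.5, 79.6, 191.5]
ee_rot: [0.0, 0.0, 1.0, 0.0]
force: [1.2, 1.1, 0.4]
grip_width: 1.001
grip_force: 0.0
```

```bash
python3 -m jog '[{"tx":-29.6,"ty":-52,"tz":6,"ax":0,"ay":0,"az":0,"jaw":-1},{"tx":-29.6,"ty":-52,"tz":6,"ax":0,"ay":0,"az":0,"jaw":-1},{"tx":-29.6,"ty":-52,"tz":6,"ax":0,"ay":0,"az":0,"jaw":-1},{"tx":-29.6,"ty":-52,"tz":6,"ax":0,"ay":0,"az":0,"jaw":-1}]' ; python3 -m jog '[{"tx":-29.6,"ty":-52,"tz":6,"ax":0,"ay":0,"az":0,"jaw":-1},{"tx":-29.6,"ty":-52,"tz":6,"ax":0,"ay":0,"az":0,"jaw":-1},{"tx":-29.6,"ty":-52,"tz":6,"ax":0,"ay":0,"az":0,"jaw":-1},{"tx":0,"ty":0,"tz":0,"ax":0,"ay":0,"az":0,"jaw":-1}]'
python3 - <<'E'
from h import *
c=capture("scene"); cv2.imwrite("pics/s1.png",c["color"][180:380,100:400][:,:,::-1].repeat(2,0).repeat(2,1)); print(sense()["eef_pos"],sense()["joints"].round(2))
E
```

```text
time_s: 2.65
eef_pos: [520.0, -128.5, 167.2]
ee_rot: [0.0, 0.0, 1.0, -0.0]
force: [0.2, 0.4, -0.3]
grip_width: 1.001
grip_force: 0.0
time_s: 3.15
eef_pos: [608.1, -285.5, 146.7]
ee_rot: [-0.001, 0.001, 1.0, 0.0]
force: [0.2, 1.2, -0.6]
grip_width: 1.002
grip_force: 0.0
[ 607.82828831 -283.46088424  147.6757928 ] [-0.61  0.7   1.11  0.    1.33 -2.18]
```

View pics/s1.png

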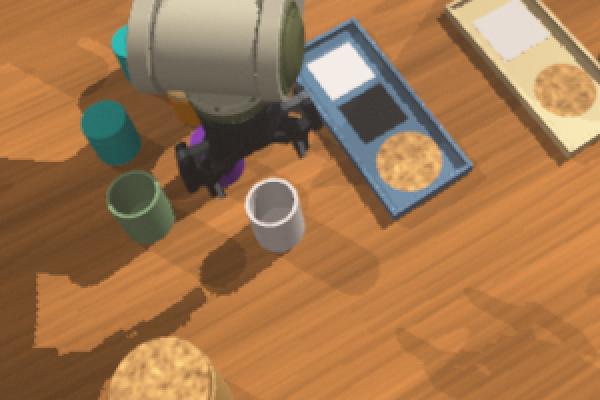

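The picture shows the open gripper above and behind the white beaker, which is at crop (275,210). The fingers straddle it along y. I descend and grip.

```bash
python3 -m jog '[{"tx":-1,"ty":-1,"tz":40,"ax":0,"ay":0,"az":0,"jaw":-1},{"tx":0,"ty":0,"tz":40,"ax":0,"ay":0,"az":0,"jaw":-1},{"tx":0,"ty":0,"tz":25,"ax":0,"ay":0,"az":0,"jaw":-1},{"tx":0,"ty":0,"tz":12,"ax":0,"ay":0,"az":0,"jaw":-1},{"tx":0,"ty":0,"tz":0,"ax":0,"ay":0,"az":0,"jaw":-1}]' ; python3 -m jog '[{"tx":0,"ty":0,"tz":0,"ax":0,"ay":0,"az":0,"jaw":1},{"tx":0,"ty":0,"tz":0,"ax":0,"ay":0,"az":0,"jaw":1},{"tx":0,"ty":0,"tz":0,"ax":0,"ay":0,"az":0,"jaw":1},{"tx":0,"ty":0,"tz":0,"ax":0,"ay":0,"az":0,"jaw":1},{"tx":0,"ty":0,"tz":0,"ax":0,"ay":0,"az":0,"jaw":1}]' 40
```

```text
time_s: 3.82
eef_pos: [609.0, -282.8, 32.7]
ee_rot: [-0.0, -0.0, 1.0, 0.0]
force: [0.5, -0.5, 0.8]
grip_width: 0.997
grip_force: 0.0
time_s: 4.45
eef_pos: [609.8, -283.8, 33.9]
ee_rot: [0.001, -0.0, 1.0, -0.001]
force: [0.2, 0.9, 7.2]
grip_width: 0.679
grip_force: 43.8
```

```bash
python3 -m jog '[{"tx":0,"ty":0,"tz":-20,"ax":0,"ay":0,"az":0,"jaw":1},{"tx":0,"ty":0,"tz":-45,"ax":0,"ay":0,"az":0,"jaw":1},{"tx":0,"ty":0,"tz":-45,"ax":0,"ay":0,"az":0,"jaw":1},{"tx":-2.8,"ty":40,"tz":0,"ax":0,"ay":0,"az":0,"jaw":1},{"tx":-2.8,"ty":55,"tz":0,"ax":0,"ay":0,"az":0,"jaw":1}]'; python3 -m jog '[{"tx":-2.8,"ty":60,"tz":0,"ax":0,"ay":0,"az":0,"jaw":1},{"tx":-2.8,"ty":60,"tz":0,"ax":0,"ay":0,"az":0,"jaw":1},{"tx":-2.8,"ty":60,"tz":0,"ax":0,"ay":0,"az":0,"jaw":1},{"tx":-2.8,"ty":60,"tz":0,"ax":0,"ay":0,"az":0,"jaw":1},{"tx":-2.8,"ty":40,"tz":0,"ax":0,"ay":0,"az":0,"jaw":1}]'; python3 -m jog '[{"tx":0,"ty":40,"tz":0,"ax":0,"ay":0,"az":0,"jaw":1},{"tx":0,"ty":30,"tz":0,"ax":0,"ay":0,"az":0,"jaw":1},{"tx":0,"ty":29,"tz":0,"ax":0,"ay":0,"az":0,"jaw":1},{"tx":0,"ty":0,"tz":0,"ax":0,"ay":0,"az":0,"jaw":1}]'
python3 - <<'E'
from h import *
P=None
for n in ["scene","top"]:
    c=capture(n);P=cloud(c);Q=P[(np.hypot(P[...,0]-629,P[...,1]-131)<50)&(P[...,2]<210)&(P[...,2]>95)];
    print(sense()["eef_pos"],n,len(Q)); 
    if n=="scene": cv2.imwrite("pics/s2.png",c["color"][80:280,250:550][:,:,::-1].repeat(2,0).repeat(2,1))
E
```

```text
time_s: 5.08
eef_pos: [614.5, -188.3, 143.7]
ee_rot: [0.001, 0.001, 1.0, -0.0]
force: [1.1, 0.8, -2.0]
grip_width: 0.682
grip_force: 43.7
time_s: 5.7
eef_pos: [628.2, 94.2, 143.6]
ee_rot: [0.0, -0.001, 1.0, 0.0]
force: [0.2, -1.5, -2.3]
grip_width: 0.685
grip_force: 43.7
time_s: 6.2
eef_pos: [628.1, 192.3, 143.1]
ee_rot: [0.0, -0.001, 1.0, 0.0]
force: [-0.1, -0.5, -2.2]
grip_width: 0.679
grip_force: 43.7
[628.37428325 191.02215666 143.0620565 ] scene 358
[628.49977076 190.2237378  142.9160339 ] top 18
```

View pics/s2.png

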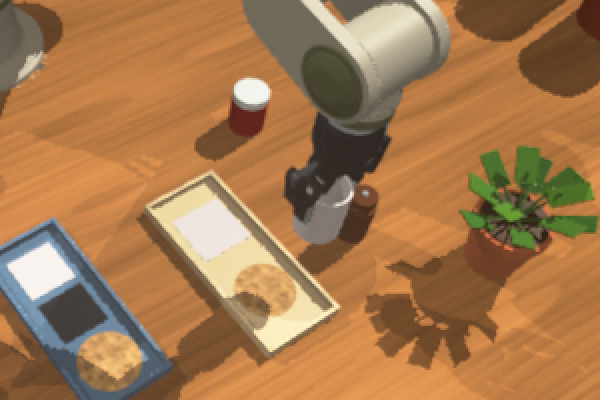

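The beaker is held upright at crop (322,215). I overshot y by 59 mm, so I move back over the cork at (629,131) and lower to TCP z of about 41.

```bash
python3 -m jog '[{"tx":0,"ty":-30,"tz":0,"ax":0,"ay":0,"az":0,"jaw":1},{"tx":0,"ty":-29,"tz":0,"ax":0,"ay":0,"az":0,"jaw":1},{"tx":0,"ty":0,"tz":40,"ax":0,"ay":0,"az":0,"jaw":1},{"tx":0,"ty":0,"tz":40,"ax":0,"ay":0,"az":0,"jaw":1},{"tx":0,"ty":0,"tz":12,"ax":0,"ay":0,"az":0,"jaw":1}]'; python3 -m jog '[{"tx":0,"ty":0,"tz":5,"ax":0,"ay":0,"az":0,"jaw":1},{"tx":0,"ty":0,"tz":0,"ax":0,"ay":0,"az":0,"jaw":1},{"tx":0,"ty":0,"tz":0,"ax":0,"ay":0,"az":0,"jaw":1}]'
```

```text
time_s: 6.92
eef_pos: [627.5, 130.4, 48.4]
ee_rot: [-0.002, 0.001, 1.0, -0.0]
force: [0.7, -0.7, -2.6]
grip_width: 0.682
grip_force: 43.6
time_s: 7.3
eef_pos: [629.2, 131.6, 46.7]
ee_rot: [0.001, -0.0, 1.0, 0.0]
force: [1.2, 0.3, -0.9]
grip_width: 0.681
grip_force: 43.7
```

```bash
for i in 1 2; do python3 -c "from rig import sense;s=sense();print(s['eef_pos'],s['force'])"; done; python3 -m jog '[{"tx":0,"ty":0,"tz":2,"ax":0,"ay":0,"az":0,"jaw":1},{"tx":0,"ty":0,"tz":0,"ax":0,"ay":0,"az":0,"jaw":1},{"tx":0,"ty":0,"tz":0,"ax":0,"ay":0,"az":0,"jaw":1}]';python3 -m jog '[{"tx":0,"ty":0,"tz":2,"ax":0,"ay":0,"az":0,"jaw":1},{"tx":0,"ty":0,"tz":0,"ax":0,"ay":0,"az":0,"jaw":1},{"tx":0,"ty":0,"tz":0,"ax":0,"ay":0,"az":0,"jaw":1}]'
```

```text
[629.18797108 131.56859665  46.65601033] [ 1.21069696  0.28344655 -0.85575413]
[629.18797108 131.56859665  46.65601033] [ 1.21069696  0.28344655 -0.85575413]
time_s: 7.68
eef_pos: [628.6, 131.6, 43.4]
ee_rot: [0.0, -0.0, 1.0, -0.0]
force: [-0.4, 1.2, -1.4]
grip_width: 0.676
grip_force: 43.7
time_s: 8.05
eef_pos: [628.5, 131.5, 41.2]
ee_rot: [-0.0, -0.0, 1.0, -0.0]
force: [0.5, -0.1, -1.6]
grip_width: 0.677
grip_force: 43.7
```

```bash
python3 -m jog '[{"tx":0,"ty":0,"tz":1.5,"ax":0,"ay":0,"az":0,"jaw":1},{"tx":0,"ty":0,"tz":0,"ax":0,"ay":0,"az":0,"jaw":1},{"tx":0,"ty":0,"tz":0,"ax":0,"ay":0,"az":0,"jaw":1}]'
```

```text
time_s: 8.43
eef_pos: [628.6, 131.5, 40.0]
ee_rot: [0.0, -0.0, 1.0, -0.0]
force: [-0.7, 0.8, -0.5]
grip_width: 0.682
grip_force: 43.9
```

```bash
python3 -m jog '[{"tx":0,"ty":0,"tz":0.7,"ax":0,"ay":0,"az":0,"jaw":1},{"tx":0,"ty":0,"tz":0,"ax":0,"ay":0,"az":0,"jaw":0.2},{"tx":0,"ty":0,"tz":0,"ax":0,"ay":0,"az":0,"jaw":-1},{"tx":0,"ty":0,"tz":0,"ax":0,"ay":0,"az":0,"jaw":-1},{"tx":0,"ty":0,"tz":0,"ax":0,"ay":0,"az":0,"jaw":-1}]'; python3 -m jog '[{"tx":0,"ty":0,"tz":-20,"ax":0,"ay":0,"az":0,"jaw":-1},{"tx":0,"ty":0,"tz":-45,"ax":0,"ay":0,"az":0,"jaw":-1},{"tx":0,"ty":0,"tz":-45,"ax":0,"ay":0,"az":0,"jaw":-1},{"tx":27,"ty":-52,"tz":0,"ax":0,"ay":0,"az":0,"jaw":-1},{"tx":27,"ty":-52,"tz":0,"ax":0,"ay":0,"az":0,"jaw":-1}]'; python3 -m jog '[{"tx":27,"ty":-52,"tz":0,"ax":0,"ay":0,"az":0,"jaw":-1},{"tx":27,"ty":-52,"tz":0,"ax":0,"ay":0,"az":0,"jaw":-1},{"tx":27,"ty":-52,"tz":0,"ax":0,"ay":0,"az":0,"jaw":-1},{"tx":27,"ty":-52,"tz":0,"ax":0,"ay":0,"az":0,"jaw":-1}]'
python3 - <<'E'
from h import *
print(sense()["eef_pos"])
for n in ["scene","top"]:
    c=capture(n);P=cloud(c);Q=P[(np.hypot(P[...,0]-629,P[...,1]-131)<50)&(P[...,2]<100)&(P[...,2]>78)]
    print(n,len(Q),cv2.minEnclosingCircle(Q[:,:2].astype(np.float32)),Q[:,2].max())
E
```

```text
time_s: 9.05
eef_pos: [628.5, 131.5, 38.9]
ee_rot: [-0.0, -0.0, 1.0, 0.0]
force: [0.3, -0.6, 0.2]
grip_width: 0.999
grip_force: 0.0
time_s: 9.68
eef_pos: [574.1, 26.6, 151.0]
ee_rot: [0.001, -0.001, 1.0, -0.0]
force: [0.8, -1.1, -0.5]
grip_width: 0.997
grip_force: 0.0
time_s: 10.18
eef_pos: [465.9, -182.2, 150.7]
ee_rot: [0.001, -0.0, 1.0, -0.001]
force: [-0.0, 0.4, 0.9]
grip_width: 0.999
grip_force: 0.0
[ 465.85252494 -182.20313112  150.66840787]
scene 170 ((628.9878540039062, 128.98583984375), 30.65129280090332) 90.48171765639142
top 98 ((627.7423095703125, 132.6043243408203), 29.82160186767578) 93.73214967676245
```

The white beaker stands centred on the cork. Next is the honey jar at (399,-306).

```bash
python3 -m jog '[{"tx":23,"ty":-42,"tz":0,"ax":0,"ay":0,"az":0,"jaw":-1},{"tx":23,"ty":-42,"tz":0,"ax":0,"ay":0,"az":0,"jaw":-1},{"tx":21,"ty":-38,"tz":0,"ax":0,"ay":0,"az":0,"jaw":-1},{"tx":0,"ty":0,"tz":0,"ax":0,"ay":0,"az":0,"jaw":-1}]'
python3 - <<'E'
from h import *
s=sense();print(s["eef_pos"],s["joints"].round(2))
c=capture("scene"); cv2.imwrite("pics/s3.png",c["color"][150:350,80:380][:,:,::-1].repeat(2,0).repeat(2,1))
E
```

```text
time_s: 10.78
eef_pos: [399.0, -304.3, 150.2]
ee_rot: [0.0, 0.001, 1.0, -0.001]
force: [0.3, 1.3, 0.1]
grip_width: 1.002
grip_force: 0.0
[ 399.03898042 -304.31370488  150.20513835] [-0.89  0.34  1.68 -0.    1.12 -2.45]
```

View pics/s3.png

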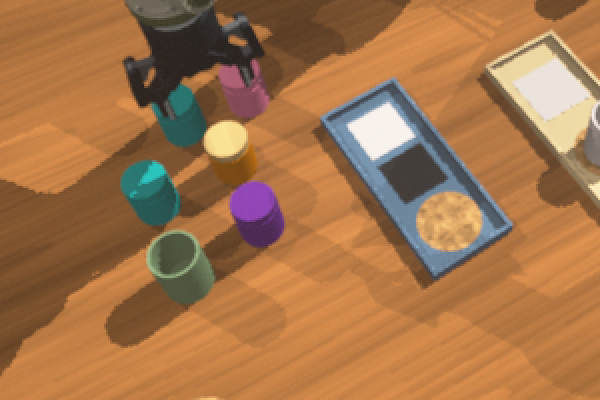

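The amber jar is at crop (230,150), with clear gaps on both sides along y, and the gripper hangs above it. I descend.

```bash
python3 -m jog '[{"tx":0,"ty":-1,"tz":45,"ax":0,"ay":0,"az":0,"jaw":-1},{"tx":0,"ty":0,"tz":40,"ax":0,"ay":0,"az":0,"jaw":-1},{"tx":0,"ty":0,"tz":26,"ax":0,"ay":0,"az":0,"jaw":-1},{"tx":0,"ty":0,"tz":12,"ax":0,"ay":0,"az":0,"jaw":-1},{"tx":0,"ty":0,"tz":0,"ax":0,"ay":0,"az":0,"jaw":-1}]' ; python3 -m jog '[{"tx":0,"ty":0,"tz":0,"ax":0,"ay":0,"az":0,"jaw":1},{"tx":0,"ty":0,"tz":0,"ax":0,"ay":0,"az":0,"jaw":1},{"tx":0,"ty":0,"tz":0,"ax":0,"ay":0,"az":0,"jaw":1},{"tx":0,"ty":0,"tz":0,"ax":0,"ay":0,"az":0,"jaw":1},{"tx":0,"ty":0,"tz":0,"ax":0,"ay":0,"az":0,"jaw":1}]' 40
```

```text
time_s: 11.45
eef_pos: [400.1, -303.0, 26.4]
ee_rot: [-0.0, -0.001, 1.0, 0.0]
force: [0.0, -0.1, 1.1]
grip_width: 1.003
grip_force: 0.0
time_s: 12.08
eef_pos: [400.2, -304.1, 27.4]
ee_rot: [0.001, -0.0, 1.0, -0.001]
force: [-0.2, 0.5, 6.7]
grip_width: 0.641
grip_force: 41.6
```

```bash
python3 -m jog '[{"tx":0,"ty":0,"tz":-20,"ax":0,"ay":0,"az":0,"jaw":1},{"tx":0,"ty":0,"tz":-47,"ax":0,"ay":0,"az":0,"jaw":1},{"tx":0,"ty":0,"tz":-47,"ax":0,"ay":0,"az":0,"jaw":1},{"tx":-10,"ty":40,"tz":0,"ax":0,"ay":0,"az":0,"jaw":1},{"tx":-15,"ty":55,"tz":0,"ax":0,"ay":0,"az":0,"jaw":1}]'; python3 -m jog '[{"tx":-15,"ty":58,"tz":0,"ax":0,"ay":0,"az":0,"jaw":1},{"tx":-15,"ty":58,"tz":0,"ax":0,"ay":0,"az":0,"jaw":1},{"tx":-15,"ty":58,"tz":0,"ax":0,"ay":0,"az":0,"jaw":1},{"tx":-15,"ty":58,"tz":0,"ax":0,"ay":0,"az":0,"jaw":1},{"tx":-15,"ty":52,"tz":0,"ax":0,"ay":0,"az":0,"jaw":1}]'; python3 -m jog '[{"tx":-10,"ty":50,"tz":0,"ax":0,"ay":0,"az":0,"jaw":1},{"tx":0,"ty":0,"tz":0,"ax":0,"ay":0,"az":0,"jaw":1},{"tx":0,"ty":0,"tz":0,"ax":0,"ay":0,"az":0,"jaw":1}]'
```

```text
time_s: 12.7
eef_pos: [424.7, -208.1, 140.9]
ee_rot: [0.001, 0.001, 1.0, -0.0]
force: [0.7, 1.1, -1.8]
grip_width: 0.643
grip_force: 43.7
time_s: 13.32
eef_pos: [499.6, 77.7, 140.5]
ee_rot: [0.0, -0.0, 1.0, -0.0]
force: [1.2, -0.4, -2.3]
grip_width: 0.64
grip_force: 43.7
time_s: 13.7
eef_pos: [509.3, 125.2, 140.2]
ee_rot: [-0.0, -0.0, 1.0, -0.0]
force: [-0.1, 1.1, -2.1]
grip_width: 0.642
grip_force: 43.6
```

```bash
python3 -m jog '[{"tx":0,"ty":0,"tz":45,"ax":0,"ay":0,"az":0,"jaw":1},{"tx":0,"ty":0,"tz":40,"ax":0,"ay":0,"az":0,"jaw":1},{"tx":0,"ty":0,"tz":18,"ax":0,"ay":0,"az":0,"jaw":1},{"tx":0,"ty":0,"tz":0,"ax":0,"ay":0,"az":0,"jaw":1},{"tx":0,"ty":0,"tz":0,"ax":0,"ay":0,"az":0,"jaw":1}]'; python3 -m jog '[{"tx":0,"ty":0,"tz":2,"ax":0,"ay":0,"az":0,"jaw":1},{"tx":0,"ty":0,"tz":0,"ax":0,"ay":0,"az":0,"jaw":1},{"tx":0,"ty":0,"tz":1,"ax":0,"ay":0,"az":0,"jaw":1},{"tx":0,"ty":0,"tz":0,"ax":0,"ay":0,"az":0,"jaw":1},{"tx":0,"ty":0,"tz":0,"ax":0,"ay":0,"az":0,"jaw":1}]'
```

```text
time_s: 14.32
eef_pos: [510.2, 124.9, 38.2]
ee_rot: [0.001, 0.0, 1.0, -0.0]
force: [0.1, -0.0, -2.7]
grip_width: 0.643
grip_force: 43.7
time_s: 14.95
eef_pos: [509.5, 125.5, 34.1]
ee_rot: [0.0, -0.0, 1.0, 0.0]
force: [-1.1, -0.4, -1.8]
grip_width: 0.645
grip_force: 43.7
```

```bash
python3 -m jog '[{"tx":0,"ty":0,"tz":1.2,"ax":0,"ay":0,"az":0,"jaw":1},{"tx":0,"ty":0,"tz":0,"ax":0,"ay":0,"az":0,"jaw":1},{"tx":0,"ty":0,"tz":0,"ax":0,"ay":0,"az":0,"jaw":0.2},{"tx":0,"ty":0,"tz":0,"ax":0,"ay":0,"az":0,"jaw":-1},{"tx":0,"ty":0,"tz":0,"ax":0,"ay":0,"az":0,"jaw":-1}]'; python3 -m jog '[{"tx":0,"ty":0,"tz":-5,"ax":0,"ay":0,"az":0,"jaw":-1},{"tx":0,"ty":0,"tz":-50,"ax":0,"ay":0,"az":0,"jaw":-1},{"tx":0,"ty":0,"tz":-55,"ax":0,"ay":0,"az":0,"jaw":-1},{"tx":-1,"ty":-54,"tz":-2,"ax":0,"ay":0,"az":0,"jaw":-1},{"tx":-1,"ty":-54,"tz":-2,"ax":0,"ay":0,"az":0,"jaw":-1}]'; python3 -m jog '[{"tx":-1,"ty":-54,"tz":-1,"ax":0,"ay":0,"az":0,"jaw":-1},{"tx":-1,"ty":-54,"tz":-1,"ax":0,"ay":0,"az":0,"jaw":-1},{"tx":-1,"ty":-54,"tz":0,"ax":0,"ay":0,"az":0,"jaw":-1},{"tx":-1,"ty":-54,"tz":0,"ax":0,"ay":0,"az":0,"jaw":-1},{"tx":-1,"ty":-54,"tz":0,"ax":0,"ay":0,"az":0,"jaw":-1}]'
python3 -m jog '[{"tx":-1,"ty":-54,"tz":0,"ax":0,"ay":0,"az":0,"jaw":-1},{"tx":-1,"ty":-54,"tz":0,"ax":0,"ay":0,"az":0,"jaw":-1},{"tx":-1,"ty":-54,"tz":0,"ax":0,"ay":0,"az":0,"jaw":-1},{"tx":0,"ty":0,"tz":0,"ax":0,"ay":0,"az":0,"jaw":-1},{"tx":0,"ty":0,"tz":0,"ax":0,"ay":0,"az":0,"jaw":-1}]'
python3 - <<'E'
from h import *
print(sense()["eef_pos"],sense()["joints"].round(2))
for n in ["scene","top"]:
  c=capture(n);P=cloud(c)
  for k in [(629,131),(510,125),(520,-416)]:
    Q=P[(np.hypot(P[...,0]-k[0],P[...,1]-k[1])<45)&(P[...,2]<100)&(P[...,2]>72)]
    if len(Q): print(n,k,len(Q),cv2.minEnclosingCircle(Q[:,:2].astype(np.float32)),Q[:,2].max())
E
```

```text
time_s: 15.58
eef_pos: [509.7, 125.5, 32.9]
ee_rot: [0.0, -0.0, 1.0, -0.0]
force: [0.2, 0.2, -0.1]
grip_width: 0.997
grip_force: 0.0
time_s: 16.2
eef_pos: [511.7, 16.5, 147.9]
ee_rot: [0.001, -0.001, 1.0, -0.0]
force: [0.6, -0.1, -0.8]
grip_width: 1.004
grip_force: 0.0
time_s: 16.82
eef_pos: [516.4, -254.3, 149.3]
ee_rot: [0.0, -0.0, 1.0, -0.0]
force: [0.4, 0.7, 0.4]
grip_width: 0.998
grip_force: 0.0
time_s: 17.45
eef_pos: [519.6, -413.9, 148.8]
ee_rot: [-0.0, -0.0, 1.0, 0.0]
force: [-0.4, 0.8, -0.1]
grip_width: 0.996
grip_force: 0.0
[ 519.63732507 -413.92226893  148.83397667] [-0.85  0.69  1.13  0.    1.32 -2.42]
scene (629, 131) 226 ((629.5706787109375, 129.8142852783203), 31.24365234375) 91.59962528450262
scene (510, 125) 286 ((508.9776916503906, 123.75297546386719), 28.43328094482422) 84.92417021644098
scene (520, -416) 206 ((519.421630859375, -417.2873229980469), 31.047719955444336) 84.15976074625553
top (629, 131) 114 ((627.780517578125, 132.8116912841797), 30.18346405029297) 90.32807311213878
top (510, 125) 258 ((507.625732421875, 126.56697845458984), 27.596282958984375) 84.78574022418638
top (520, -416) 10 ((513.098388671875, -386.36077880859375), 6.260294437408447) 83.55390827903375
```

Both oak-tray things are in place. I descend onto the green beaker and grip it.

```bash
python3 -m jog '[{"tx":0,"ty":-1,"tz":45,"ax":0,"ay":0,"az":0,"jaw":-1},{"tx":0,"ty":-1,"tz":40,"ax":0,"ay":0,"az":0,"jaw":-1},{"tx":0,"ty":0,"tz":22,"ax":0,"ay":0,"az":0,"jaw":-1},{"tx":0,"ty":0,"tz":10,"ax":0,"ay":0,"az":0,"jaw":-1},{"tx":0,"ty":0,"tz":0,"ax":0,"ay":0,"az":0,"jaw":-1}]' ; python3 -m jog '[{"tx":0,"ty":0,"tz":0,"ax":0,"ay":0,"az":0,"jaw":1},{"tx":0,"ty":0,"tz":0,"ax":0,"ay":0,"az":0,"jaw":1},{"tx":0,"ty":0,"tz":0,"ax":0,"ay":0,"az":0,"jaw":1},{"tx":0,"ty":0,"tz":0,"ax":0,"ay":0,"az":0,"jaw":1},{"tx":0,"ty":0,"tz":0,"ax":0,"ay":0,"az":0,"jaw":1}]' 40
```

```text
time_s: 18.18
eef_pos: [520.0, -416.0, 32.3]
ee_rot: [0.0, -0.0, 1.0, -0.0]
force: [-1.2, -0.1, -0.4]
grip_width: 1.0
grip_force: 0.0
time_s: 18.8
eef_pos: [520.2, -416.9, 33.5]
ee_rot: [0.001, -0.0, 1.0, -0.001]
force: [-0.2, 1.6, 6.6]
grip_width: 0.699
grip_force: 43.4
```

```bash
python3 -m jog '[{"tx":0,"ty":0,"tz":-20,"ax":0,"ay":0,"az":0,"jaw":1},{"tx":0,"ty":0,"tz":-47,"ax":0,"ay":0,"az":0,"jaw":1},{"tx":0,"ty":0,"tz":-47,"ax":0,"ay":0,"az":0,"jaw":1},{"tx":-12,"ty":40,"tz":0,"ax":0,"ay":0,"az":0,"jaw":1},{"tx":-16,"ty":55,"tz":0,"ax":0,"ay":0,"az":0,"jaw":1}]'; python3 -m jog '[{"tx":-16,"ty":55,"tz":0,"ax":0,"ay":0,"az":0,"jaw":1},{"tx":-16,"ty":55,"tz":0,"ax":0,"ay":0,"az":0,"jaw":1},{"tx":-16,"ty":54,"tz":0,"ax":0,"ay":0,"az":0,"jaw":1},{"tx":-16.5,"ty":53,"tz":0,"ax":0,"ay":0,"az":0,"jaw":1},{"tx":0,"ty":0,"tz":0,"ax":0,"ay":0,"az":0,"jaw":1}]'; python3 -m jog '[{"tx":0,"ty":0,"tz":0,"ax":0,"ay":0,"az":0,"jaw":1}]'
```

```text
time_s: 19.42
eef_pos: [547.6, -321.4, 147.4]
ee_rot: [0.001, 0.001, 1.0, -0.001]
force: [0.1, 0.2, -2.6]
grip_width: 0.702
grip_force: 44.2
time_s: 20.05
eef_pos: [612.8, -100.8, 147.0]
ee_rot: [0.0, -0.002, 1.0, 0.0]
force: [-0.1, -0.4, -2.6]
grip_width: 0.698
grip_force: 44.3
time_s: 20.18
eef_pos: [612.0, -104.8, 146.6]
ee_rot: [0.0, -0.0, 1.0, -0.0]
force: [0.6, 0.4, -2.7]
grip_width: 0.696
grip_force: 44.4
```

```bash
python3 -m jog '[{"tx":0,"ty":0,"tz":45,"ax":0,"ay":0,"az":0,"jaw":1},{"tx":0,"ty":0,"tz":40,"ax":0,"ay":0,"az":0,"jaw":1},{"tx":0,"ty":0,"tz":18,"ax":0,"ay":0,"az":0,"jaw":1},{"tx":0,"ty":0,"tz":0,"ax":0,"ay":0,"az":0,"jaw":1},{"tx":0,"ty":0,"tz":0,"ax":0,"ay":0,"az":0,"jaw":1}]'; python3 -m jog '[{"tx":0,"ty":0,"tz":2,"ax":0,"ay":0,"az":0,"jaw":1},{"tx":0,"ty":0,"tz":0,"ax":0,"ay":0,"az":0,"jaw":1},{"tx":0,"ty":0,"tz":1,"ax":0,"ay":0,"az":0,"jaw":1},{"tx":0,"ty":0,"tz":0,"ax":0,"ay":0,"az":0,"jaw":1},{"tx":0,"ty":0,"tz":0,"ax":0,"ay":0,"az":0,"jaw":1}]'
```

```text
time_s: 20.8
eef_pos: [613.0, -105.1, 44.7]
ee_rot: [0.001, 0.0, 1.0, -0.001]
force: [-0.1, -0.2, -2.8]
grip_width: 0.697
grip_force: 44.4
time_s: 21.42
eef_pos: [612.1, -104.5, 39.9]
ee_rot: [0.0, -0.0, 1.0, 0.0]
force: [-0.5, 0.4, -1.9]
grip_width: 0.695
grip_force: 44.4
```

```bash
python3 -m jog '[{"tx":0,"ty":0,"tz":0.8,"ax":0,"ay":0,"az":0,"jaw":1},{"tx":0,"ty":0,"tz":0,"ax":0,"ay":0,"az":0,"jaw":1},{"tx":0,"ty":0,"tz":0,"ax":0,"ay":0,"az":0,"jaw":0.2},{"tx":0,"ty":0,"tz":0,"ax":0,"ay":0,"az":0,"jaw":-1},{"tx":0,"ty":0,"tz":0,"ax":0,"ay":0,"az":0,"jaw":-1}]'; python3 -m jog '[{"tx":0,"ty":0,"tz":-5,"ax":0,"ay":0,"az":0,"jaw":-1},{"tx":0,"ty":0,"tz":-50,"ax":0,"ay":0,"az":0,"jaw":-1},{"tx":0,"ty":0,"tz":-56,"ax":0,"ay":0,"az":0,"jaw":-1},{"tx":0,"ty":57,"tz":0,"ax":0,"ay":0,"az":0,"jaw":-1},{"tx":0,"ty":57,"tz":0,"ax":0,"ay":0,"az":0,"jaw":-1}]'; python3 -m jog '[{"tx":0,"ty":57,"tz":0,"ax":0,"ay":0,"az":0,"jaw":-1},{"tx":0,"ty":57,"tz":0,"ax":0,"ay":0,"az":0,"jaw":-1},{"tx":0,"ty":57,"tz":0,"ax":0,"ay":0,"az":0,"jaw":-1},{"tx":0,"ty":57,"tz":0,"ax":0,"ay":0,"az":0,"jaw":-1},{"tx":0,"ty":57,"tz":0,"ax":0,"ay":0,"az":0,"jaw":-1}]'; python3 -m jog '[{"tx":0,"ty":0,"tz":0,"ax":0,"ay":0,"az":0,"jaw":-1},{"tx":0,"ty":0,"tz":0,"ax":0,"ay":0,"az":0,"jaw":-1}]'
python3 - <<'E'
from h import *
print(sense()["eef_pos"],sense()["joints"].round(2))
for n in ["scene","top"]:
  c=capture(n);P=cloud(c)
  if n=="scene":cv2.imwrite("pics/s4.png",c["color"][80:280,230:530][:,:,::-1].repeat(2,0).repeat(2,1))
  for k in [(629,131),(510,125),(612,-104),(611,295)]:
    Q=P[(np.hypot(P[...,0]-k[0],P[...,1]-k[1])<45)&(P[...,2]<100)&(P[...,2]>72)]
    if len(Q): print(n,k,len(Q),cv2.minEnclosingCircle(Q[:,:2].astype(np.float32)),Q[:,2].max())
E
```

```text
time_s: 22.05
eef_pos: [612.2, -104.5, 39.0]
ee_rot: [0.0, -0.0, 1.0, -0.0]
force: [0.4, 0.3, 0.4]
grip_width: 1.0
grip_force: 0.0
time_s: 22.68
eef_pos: [612.2, 10.5, 151.1]
ee_rot: [0.001, 0.001, 1.0, -0.0]
force: [0.7, -0.5, -1.5]
grip_width: 0.996
grip_force: 0.0
time_s: 23.3
eef_pos: [611.8, 296.4, 150.5]
ee_rot: [0.0, -0.0, 1.0, 0.0]
force: [1.0, 0.3, -1.0]
grip_width: 0.999
grip_force: 0.0
time_s: 23.55
eef_pos: [612.1, 294.0, 150.1]
ee_rot: [-0.0, -0.0, 1.0, -0.0]
force: [0.2, -0.7, -0.4]
grip_width: 1.001
grip_force: 0.0
[612.05388361 294.02504462 150.08997814] [ 0.28  0.72  1.07 -0.    1.35 -1.3 ]
scene (629, 131) 228 ((628.74365234375, 129.33731079101562), 30.5214900970459) 91.69773818767737
scene (510, 125) 281 ((508.6875305175781, 124.0467300415039), 28.61102867126465) 84.56882666465287
scene (612, -104) 233 ((611.73828125, -106.08406066894531), 30.52674102783203) 91.30583497446105
scene (611, 295) 166 ((610.7804565429688, 293.3450012207031), 20.344329833984375) 94.9816303391458
top (629, 131) 116 ((626.7359008789062, 133.05111694335938), 30.454084396362305) 90.89101224817591
top (510, 125) 257 ((507.249267578125, 127.07962799072266), 27.351877212524414) 85.58943922846197
top (612, -104) 114 ((610.5169677734375, -102.36153411865234), 30.08257484436035) 90.805433363867
top (611, 295) 19 ((612.6424560546875, 284.2370910644531), 12.416604042053223) 91.7054313532633
```

View pics/s4.png

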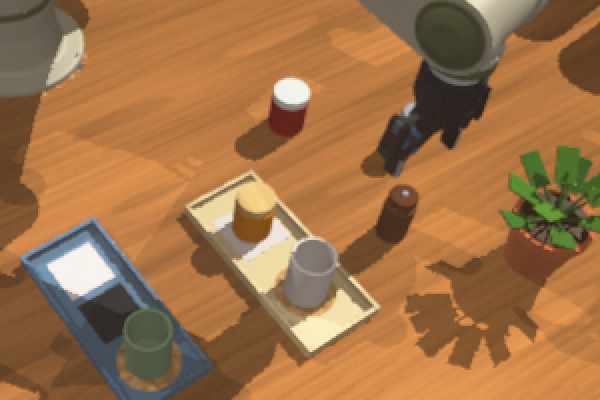

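White beaker (310,272), honey jar (254,212) and green beaker (148,343) stand on their inlays. The gripper is above the mill at (400,213). I descend to TCP z of about 26.

```bash
python3 -m jog '[{"tx":1,"ty":1,"tz":45,"ax":0,"ay":0,"az":0,"jaw":-1},{"tx":0,"ty":0,"tz":40,"ax":0,"ay":0,"az":0,"jaw":-1},{"tx":0,"ty":0,"tz":26,"ax":0,"ay":0,"az":0,"jaw":-1},{"tx":0,"ty":0,"tz":12,"ax":0,"ay":0,"az":0,"jaw":-1},{"tx":0,"ty":0,"tz":0,"ax":0,"ay":0,"az":0,"jaw":-1}]' ; python3 -m jog '[{"tx":0,"ty":0,"tz":0,"ax":0,"ay":0,"az":0,"jaw":1},{"tx":0,"ty":0,"tz":0,"ax":0,"ay":0,"az":0,"jaw":1},{"tx":0,"ty":0,"tz":0,"ax":0,"ay":0,"az":0,"jaw":1},{"tx":0,"ty":0,"tz":0,"ax":0,"ay":0,"az":0,"jaw":1},{"tx":0,"ty":0,"tz":0,"ax":0,"ay":0,"az":0,"jaw":1}]' 40;  python3 -m jog '[{"tx":0,"ty":0,"tz":0,"ax":0,"ay":0,"az":0,"jaw":1},{"tx":0,"ty":0,"tz":0,"ax":0,"ay":0,"az":0,"jaw":1}]'
```

```text
time_s: 24.28
eef_pos: [611.2, 294.9, 27.2]
ee_rot: [-0.0, 0.0, 1.0, -0.0]
force: [0.0, 0.3, 0.7]
grip_width: 1.002
grip_force: 0.0
time_s: 24.9
eef_pos: [611.5, 295.7, 28.2]
ee_rot: [0.001, -0.0, 1.0, 0.0]
force: [-0.5, -0.5, 5.9]
grip_width: 0.507
grip_force: 40.8
time_s: 25.15
eef_pos: [611.5, 295.7, 28.2]
ee_rot: [0.001, -0.0, 1.0, 0.0]
force: [-1.1, -0.6, 7.0]
grip_width: 0.504
grip_force: 40.8
```

```bash
python3 -m jog '[{"tx":0,"ty":0,"tz":-22,"ax":0,"ay":0,"az":0,"jaw":1},{"tx":0,"ty":0,"tz":-48,"ax":0,"ay":0,"az":0,"jaw":1},{"tx":0,"ty":0,"tz":-48,"ax":0,"ay":0,"az":0,"jaw":1},{"tx":7,"ty":-35,"tz":0,"ax":0,"ay":0,"az":0,"jaw":1},{"tx":12,"ty":-55,"tz":0,"ax":0,"ay":0,"az":0,"jaw":1}]'; python3 -m jog '[{"tx":12,"ty":-58,"tz":0,"ax":0,"ay":0,"az":0,"jaw":1},{"tx":12,"ty":-58,"tz":0,"ax":0,"ay":0,"az":0,"jaw":1},{"tx":12,"ty":-58,"tz":0,"ax":0,"ay":0,"az":0,"jaw":1},{"tx":12,"ty":-58,"tz":0,"ax":0,"ay":0,"az":0,"jaw":1},{"tx":10,"ty":-50,"tz":0,"ax":0,"ay":0,"az":0,"jaw":1}]'; python3 -m jog '[{"tx":6,"ty":-33,"tz":0,"ax":0,"ay":0,"az":0,"jaw":1},{"tx":0,"ty":0,"tz":0,"ax":0,"ay":0,"az":0,"jaw":1},{"tx":0,"ty":0,"tz":0,"ax":0,"ay":0,"az":0,"jaw":1}]'
```

```text
time_s: 25.78
eef_pos: [591.6, 205.4, 145.1]
ee_rot: [0.0, -0.001, 1.0, 0.0]
force: [0.6, -0.4, -0.6]
grip_width: 0.505
grip_force: 40.9
time_s: 26.4
eef_pos: [533.3, -78.4, 145.1]
ee_rot: [-0.0, 0.0, 1.0, 0.0]
force: [0.3, 0.0, -0.9]
grip_width: 0.499
grip_force: 40.9
time_s: 26.78
eef_pos: [528.1, -108.9, 145.0]
ee_rot: [-0.0, -0.0, 1.0, 0.0]
force: [-0.4, -0.0, -1.3]
grip_width: 0.507
grip_force: 41.0
```

```bash
python3 -m jog '[{"tx":0,"ty":-1,"tz":45,"ax":0,"ay":0,"az":0,"jaw":1},{"tx":0,"ty":0,"tz":43,"ax":0,"ay":0,"az":0,"jaw":1},{"tx":0,"ty":0,"tz":18,"ax":0,"ay":0,"az":0,"jaw":1},{"tx":0,"ty":0,"tz":0,"ax":0,"ay":0,"az":0,"jaw":1},{"tx":0,"ty":0,"tz":0,"ax":0,"ay":0,"az":0,"jaw":1}]'; python3 -m jog '[{"tx":0,"ty":0,"tz":2,"ax":0,"ay":0,"az":0,"jaw":1},{"tx":0,"ty":0,"tz":0,"ax":0,"ay":0,"az":0,"jaw":1},{"tx":0,"ty":0,"tz":1,"ax":0,"ay":0,"az":0,"jaw":1},{"tx":0,"ty":0,"tz":0,"ax":0,"ay":0,"az":0,"jaw":1},{"tx":0,"ty":0,"tz":0,"ax":0,"ay":0,"az":0,"jaw":1}]'
```

```text
time_s: 27.4
eef_pos: [528.8, -110.1, 40.1]
ee_rot: [0.001, -0.001, 1.0, -0.0]
force: [-0.8, -1.1, -1.0]
grip_width: 0.502
grip_force: 41.0
time_s: 28.02
eef_pos: [528.1, -110.5, 36.1]
ee_rot: [0.0, -0.0, 1.0, -0.0]
force: [-0.1, -0.9, -0.3]
grip_width: 0.504
grip_force: 41.0
```

```bash
python3 -m jog '[{"tx":0,"ty":0,"tz":1.5,"ax":0,"ay":0,"az":0,"jaw":1},{"tx":0,"ty":0,"tz":0,"ax":0,"ay":0,"az":0,"jaw":1},{"tx":0,"ty":0,"tz":0.5,"ax":0,"ay":0,"az":0,"jaw":1},{"tx":0,"ty":0,"tz":0,"ax":0,"ay":0,"az":0,"jaw":1},{"tx":0,"ty":0,"tz":0,"ax":0,"ay":0,"az":0,"jaw":1}]'
```

```text
time_s: 28.65
eef_pos: [528.1, -110.5, 34.2]
ee_rot: [0.0, -0.0, 1.0, -0.0]
force: [-1.2, -0.2, 2.0]
grip_width: 0.508
grip_force: 41.1
```

```bash
python3 -m jog '[{"tx":0,"ty":0,"tz":0,"ax":0,"ay":0,"az":0,"jaw":0.4},{"tx":0,"ty":0,"tz":0,"ax":0,"ay":0,"az":0,"jaw":-0.2},{"tx":0,"ty":0,"tz":0,"ax":0,"ay":0,"az":0,"jaw":-1},{"tx":0,"ty":0,"tz":0,"ax":0,"ay":0,"az":0,"jaw":-1},{"tx":0,"ty":0,"tz":0,"ax":0,"ay":0,"az":0,"jaw":-1}]'; python3 -m jog '[{"tx":0,"ty":0,"tz":-10,"ax":0,"ay":0,"az":0,"jaw":-1},{"tx":0,"ty":0,"tz":-50,"ax":0,"ay":0,"az":0,"jaw":-1},{"tx":0,"ty":0,"tz":-56,"ax":0,"ay":0,"az":0,"jaw":-1},{"tx":3,"ty":53,"tz":0,"ax":0,"ay":0,"az":0,"jaw":-1},{"tx":3,"ty":53,"tz":0,"ax":0,"ay":0,"az":0,"jaw":-1}]'; python3 -m jog '[{"tx":3,"ty":54,"tz":0,"ax":0,"ay":0,"az":0,"jaw":-1},{"tx":3,"ty":54,"tz":0,"ax":0,"ay":0,"az":0,"jaw":-1},{"tx":3,"ty":54,"tz":0,"ax":0,"ay":0,"az":0,"jaw":-1},{"tx":3,"ty":53,"tz":0,"ax":0,"ay":0,"az":0,"jaw":-1},{"tx":3,"ty":53,"tz":0,"ax":0,"ay":0,"az":0,"jaw":-1}]'; python3 -m jog '[{"tx":3,"ty":53,"tz":0,"ax":0,"ay":0,"az":0,"jaw":-1},{"tx":4,"ty":53,"tz":0,"ax":0,"ay":0,"az":0,"jaw":-1},{"tx":4,"ty":53,"tz":0,"ax":0,"ay":0,"az":0,"jaw":-1},{"tx":0,"ty":0,"tz":0,"ax":0,"ay":0,"az":0,"jaw":-1},{"tx":0,"ty":0,"tz":0,"ax":0,"ay":0,"az":0,"jaw":-1}]'
python3 - <<'E'
from h import *
print(sense()["eef_pos"],sense()["joints"].round(2))
for n in ["scene","top"]:
  c=capture(n);P=cloud(c)
  if n=="scene":cv2.imwrite("pics/s5.png",c["color"][80:280,230:530][:,:,::-1].repeat(2,0).repeat(2,1))
  for k in [(528,-110),(496,422)]:
    Q=P[(np.hypot(P[...,0]-k[0],P[...,1]-k[1])<35)&(P[...,2]<105)&(P[...,2]>65)]
    if len(Q): print(n,k,len(Q),cv2.minEnclosingCircle(Q[:,:2].astype(np.float32)),Q[:,2].max())
E
```

```text
time_s: 29.28
eef_pos: [528.1, -110.5, 34.1]
ee_rot: [0.0, -0.0, 1.0, -0.0]
force: [0.3, 0.5, 0.2]
grip_width: 0.999
grip_force: 0.0
time_s: 29.9
eef_pos: [522.1, -3.5, 151.4]
ee_rot: [0.001, 0.001, 1.0, -0.0]
force: [1.1, 0.1, 0.1]
grip_width: 1.001
grip_force: 0.0
time_s: 30.52
eef_pos: [506.8, 265.3, 151.0]
ee_rot: [0.0, -0.0, 1.0, 0.0]
force: [1.2, -0.8, 0.2]
grip_width: 0.999
grip_force: 0.0
time_s: 31.15
eef_pos: [496.0, 422.1, 150.4]
ee_rot: [0.0, -0.0, 1.0, -0.0]
force: [0.3, 0.7, 0.7]
grip_width: 1.001
grip_force: 0.0
[495.99994905 422.07733794 150.3947145 ] [ 0.53  0.66  1.18 -0.    1.3  -1.05]
scene (528, -110) 274 ((528.4871826171875, -112.3849868774414), 22.002511978149414) 98.95067179951923
scene (496, 422) 137 ((496.07598876953125, 420.7629089355469), 22.349042892456055) 78.06278074052943
top (528, -110) 170 ((526.4349975585938, -108.35663604736328), 21.627443313598633) 101.14379649350735
top (496, 422) 96 ((493.9613342285156, 422.8899841308594), 20.85511589050293) 78.49719265332897
```

View pics/s5.png

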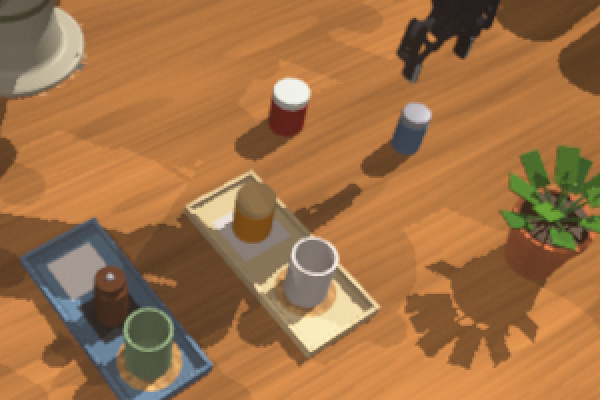

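The mill stands on the slate at (110,297), and the gripper is over the shaker at (412,130). I descend to TCP z of about 19.

```bash
python3 -m jog '[{"tx":0.5,"ty":0,"tz":45,"ax":0,"ay":0,"az":0,"jaw":-1},{"tx":0,"ty":0,"tz":45,"ax":0,"ay":0,"az":0,"jaw":-1},{"tx":0,"ty":0,"tz":28,"ax":0,"ay":0,"az":0,"jaw":-1},{"tx":0,"ty":0,"tz":12,"ax":0,"ay":0,"az":0,"jaw":-1},{"tx":0,"ty":0,"tz":0,"ax":0,"ay":0,"az":0,"jaw":-1}]' ; python3 -m jog '[{"tx":0,"ty":0,"tz":0,"ax":0,"ay":0,"az":0,"jaw":1},{"tx":0,"ty":0,"tz":0,"ax":0,"ay":0,"az":0,"jaw":1},{"tx":0,"ty":0,"tz":0,"ax":0,"ay":0,"az":0,"jaw":1},{"tx":0,"ty":0,"tz":0,"ax":0,"ay":0,"az":0,"jaw":1},{"tx":0,"ty":0,"tz":0,"ax":0,"ay":0,"az":0,"jaw":1}]' 40;  python3 -m jog '[{"tx":0,"ty":0,"tz":0,"ax":0,"ay":0,"az":0,"jaw":1}]'
```

```text
time_s: 31.88
eef_pos: [495.8, 422.0, 20.4]
ee_rot: [-0.0, 0.0, 1.0, -0.0]
force: [-0.4, 0.2, -0.7]
grip_width: 1.006
grip_force: 0.0
time_s: 32.5
eef_pos: [495.9, 422.8, 21.2]
ee_rot: [0.001, -0.0, 1.0, 0.0]
force: [-1.1, -0.4, 5.7]
grip_width: 0.507
grip_force: 40.9
time_s: 32.62
eef_pos: [495.9, 422.8, 21.2]
ee_rot: [0.001, -0.0, 1.0, 0.0]
force: [-0.4, -1.4, 5.8]
grip_width: 0.501
grip_force: 40.9
```

```bash
python3 -m jog '[{"tx":0,"ty":0,"tz":-25,"ax":0,"ay":0,"az":0,"jaw":1},{"tx":0,"ty":0,"tz":-50,"ax":0,"ay":0,"az":0,"jaw":1},{"tx":0,"ty":0,"tz":-50,"ax":0,"ay":0,"az":0,"jaw":1},{"tx":3.5,"ty":-40,"tz":0,"ax":0,"ay":0,"az":0,"jaw":1},{"tx":5,"ty":-56,"tz":0,"ax":0,"ay":0,"az":0,"jaw":1}]'; python3 -m jog '[{"tx":5,"ty":-58,"tz":0,"ax":0,"ay":0,"az":0,"jaw":1},{"tx":5,"ty":-58,"tz":0,"ax":0,"ay":0,"az":0,"jaw":1},{"tx":5,"ty":-58,"tz":0,"ax":0,"ay":0,"az":0,"jaw":1},{"tx":5,"ty":-58,"tz":0,"ax":0,"ay":0,"az":0,"jaw":1},{"tx":5,"ty":-58,"tz":0,"ax":0,"ay":0,"az":0,"jaw":1}]'; python3 -m jog '[{"tx":5,"ty":-58,"tz":0,"ax":0,"ay":0,"az":0,"jaw":1},{"tx":5,"ty":-56,"tz":0,"ax":0,"ay":0,"az":0,"jaw":1},{"tx":4,"ty":-38.5,"tz":0,"ax":0,"ay":0,"az":0,"jaw":1},{"tx":0,"ty":0,"tz":0,"ax":0,"ay":0,"az":0,"jaw":1},{"tx":0,"ty":0,"tz":0,"ax":0,"ay":0,"az":0,"jaw":1}]'
```

```text
time_s: 33.25
eef_pos: [486.6, 326.0, 145.2]
ee_rot: [0.0, -0.001, 1.0, 0.0]
force: [1.1, 0.8, -1.1]
grip_width: 0.506
grip_force: 41.2
time_s: 33.88
eef_pos: [461.6, 34.8, 145.2]
ee_rot: [0.0, -0.0, 1.0, -0.0]
force: [0.9, 0.1, -2.0]
grip_width: 0.507
grip_force: 41.2
time_s: 34.5
eef_pos: [447.9, -115.5, 145.0]
ee_rot: [-0.0, -0.0, 1.0, 0.0]
force: [-0.1, -0.1, -1.4]
grip_width: 0.502
grip_force: 41.3
```

```bash
python3 -m jog '[{"tx":0,"ty":0,"tz":45,"ax":0,"ay":0,"az":0,"jaw":1},{"tx":0,"ty":0,"tz":45,"ax":0,"ay":0,"az":0,"jaw":1},{"tx":0,"ty":0,"tz":22,"ax":0,"ay":0,"az":0,"jaw":1},{"tx":0,"ty":0,"tz":0,"ax":0,"ay":0,"az":0,"jaw":1},{"tx":0,"ty":0,"tz":0,"ax":0,"ay":0,"az":0,"jaw":1}]'; python3 -m jog '[{"tx":0,"ty":0,"tz":2,"ax":0,"ay":0,"az":0,"jaw":1},{"tx":0,"ty":0,"tz":0,"ax":0,"ay":0,"az":0,"jaw":1},{"tx":0,"ty":0,"tz":1,"ax":0,"ay":0,"az":0,"jaw":1},{"tx":0,"ty":0,"tz":0,"ax":0,"ay":0,"az":0,"jaw":1},{"tx":0,"ty":0,"tz":0,"ax":0,"ay":0,"az":0,"jaw":1}]'
```

```text
time_s: 35.12
eef_pos: [448.8, -115.7, 34.1]
ee_rot: [0.001, -0.001, 1.0, -0.0]
force: [0.1, -0.3, -1.1]
grip_width: 0.504
grip_force: 41.3
time_s: 35.75
eef_pos: [448.1, -116.0, 30.1]
ee_rot: [0.0, -0.0, 1.0, -0.0]
force: [0.1, -0.2, -2.1]
grip_width: 0.503
grip_force: 41.3
```

```bash
python3 -m jog '[{"tx":0,"ty":0,"tz":1.5,"ax":0,"ay":0,"az":0,"jaw":1},{"tx":0,"ty":0,"tz":0,"ax":0,"ay":0,"az":0,"jaw":1},{"tx":0,"ty":0,"tz":1.5,"ax":0,"ay":0,"az":0,"jaw":1},{"tx":0,"ty":0,"tz":0,"ax":0,"ay":0,"az":0,"jaw":1},{"tx":0,"ty":0,"tz":0,"ax":0,"ay":0,"az":0,"jaw":1}]'
```

```text
time_s: 36.38
eef_pos: [448.1, -116.1, 27.2]
ee_rot: [0.0, -0.0, 1.0, -0.0]
force: [-1.4, 0.2, 2.1]
grip_width: 0.505
grip_force: 41.5
```

The shaker has touched down. I release, lift clear and check everything.

```bash
python3 -m jog '[{"tx":0,"ty":0,"tz":0,"ax":0,"ay":0,"az":0,"jaw":0.4},{"tx":0,"ty":0,"tz":0,"ax":0,"ay":0,"az":0,"jaw":-0.2},{"tx":0,"ty":0,"tz":0,"ax":0,"ay":0,"az":0,"jaw":-1},{"tx":0,"ty":0,"tz":0,"ax":0,"ay":0,"az":0,"jaw":-1},{"tx":0,"ty":0,"tz":0,"ax":0,"ay":0,"az":0,"jaw":-1}]'; python3 -m jog '[{"tx":0,"ty":0,"tz":-10,"ax":0,"ay":0,"az":0,"jaw":-1},{"tx":0,"ty":0,"tz":-50,"ax":0,"ay":0,"az":0,"jaw":-1},{"tx":0,"ty":0,"tz":-60,"ax":0,"ay":0,"az":0,"jaw":-1},{"tx":0,"ty":0,"tz":-60,"ax":0,"ay":0,"az":0,"jaw":-1},{"tx":10,"ty":50,"tz":0,"ax":0,"ay":0,"az":0,"jaw":-1}]'; python3 -m jog '[{"tx":10,"ty":55,"tz":0,"ax":0,"ay":0,"az":0,"jaw":-1},{"tx":10,"ty":55,"tz":0,"ax":0,"ay":0,"az":0,"jaw":-1},{"tx":10,"ty":55,"tz":0,"ax":0,"ay":0,"az":0,"jaw":-1},{"tx":10,"ty":55,"tz":0,"ax":0,"ay":0,"az":0,"jaw":-1},{"tx":0,"ty":55,"tz":0,"ax":0,"ay":0,"az":0,"jaw":-1}]'; python3 -m jog '[{"tx":0,"ty":55,"tz":0,"ax":0,"ay":0,"az":0,"jaw":-1},{"tx":0,"ty":55,"tz":0,"ax":0,"ay":0,"az":0,"jaw":-1},{"tx":0,"ty":0,"tz":0,"ax":0,"ay":0,"az":0,"jaw":-1},{"tx":0,"ty":0,"tz":0,"ax":0,"ay":0,"az":0,"jaw":-1}]'
python3 - <<'E'
from h import *
for n in ["scene","top"]:
  c=capture(n);P=cloud(c)
  if n=="scene":cv2.imwrite("pics/s6.png",c["color"][80:330,130:480][:,:,::-1].repeat(2,0).repeat(2,1))
  for k in [(629,131),(510,125),(612,-104),(528,-110),(448,-116),(367,287)]:
    Q=P[(np.hypot(P[...,0]-k[0],P[...,1]-k[1])<38)&(P[...,2]<105)&(P[...,2]>68)]
    if len(Q): print(n,k,len(Q),np.round(cv2.minEnclosingCircle(Q[:,:2].astype(np.float32))[0]),Q[:,2].max().round())
E
```

```text
time_s: 37.0
eef_pos: [448.1, -116.0, 27.1]
ee_rot: [-0.0, -0.0, 1.0, 0.0]
force: [-1.2, -0.7, -0.6]
grip_width: 0.996
grip_force: 0.0
time_s: 37.62
eef_pos: [440.0, -67.6, 211.7]
ee_rot: [0.004, 0.002, 1.0, -0.002]
force: [0.3, 1.7, -0.3]
grip_width: 1.002
grip_force: 0.0
time_s: 38.25
eef_pos: [397.3, 210.8, 208.1]
ee_rot: [0.001, -0.0, 1.0, 0.0]
force: [1.4, -0.0, 0.4]
grip_width: 0.999
grip_force: 0.0
time_s: 38.75
eef_pos: [397.8, 318.6, 207.4]
ee_rot: [-0.0, -0.0, 1.0, -0.0]
force: [1.0, 0.2, -0.1]
grip_width: 1.0
grip_force: 0.0
scene (629, 131) 260 [629. 130.] 91.0
scene (510, 125) 299 [508. 123.] 84.0
scene (612, -104) 271 [ 611. -106.] 91.0
scene (528, -110) 261 [ 528. -113.] 100.0
scene (448, -116) 195 [ 449. -118.] 84.0
scene (367, 287) 203 [367. 287.] 79.0
top (629, 131) 126 [627. 133.] 92.0
top (510, 125) 260 [508. 127.] 86.0
top (612, -104) 118 [ 610. -102.] 91.0
top (528, -110) 167 [ 526. -108.] 101.0
top (448, -116) 160 [ 447. -114.] 85.0
top (367, 287) 258 [367. 289.] 81.0
```

View pics/s6.png

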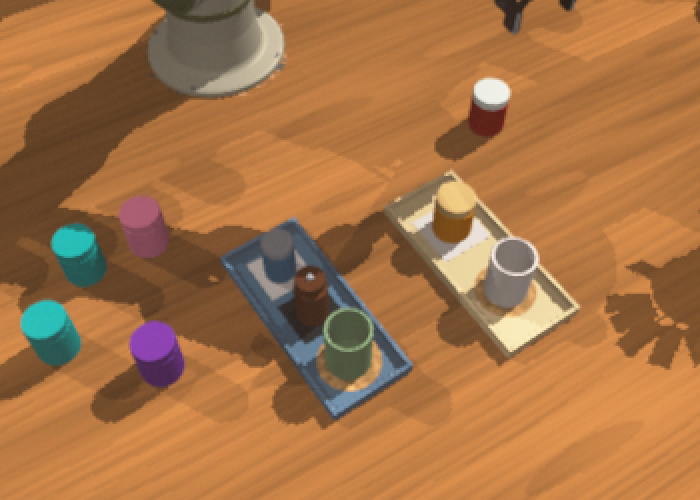

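All five stand upright and centred on their inlays: white beaker (510,272), honey jar (453,210), green beaker (348,345), mill (310,297) and shaker (277,255). The jam jar and the look-alikes have not moved.

```bash
python3 -c "from rig import finish_job;print(finish_job())"
```

```text
the job is handed in; nothing more can be done
None
```

I laid both trays as asked and handed the job in at about 39 s: all five things stand upright and centred on their inlays, and the jam jar and look-alikes were not moved.

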